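# Press the brass bushing home in the spindle bearing block

## Task

Take the brass bushing from the wooden board and start it upright in the bore of the grey bearing block by hand, then let go of it. Take the green-handled driver and with it press the bushing all the way down past the sliding spacer, stopping when a clear rise in force shows that it has reached the shoulder, without forcing it any harder. Stand the driver upright on its black rubber pad again and leave the other things on the bench alone.

Things in the scene. Friction and masses are not known exactly. Their poses are not given: they have to be found in the camera images.
- bush_mid (a point): Centre (half-way up) of the brass bushing: 34 mm outside diameter, 36 mm tall, 0.22 kg (may vary by a third), hole 16 mm (do not grip inside it). It stands upright on the wooden board; z is its axis. Both ends are alike. The fingers may hold it anywhere on its upper 25 mm.
- block: Grey bearing block, fixed, 80 x 80 mm, 60 mm tall, with a 16 mm high bolted ear (bolt heads to 23 mm) on both y sides, 144 mm over all; origin at the centre of its underside, z up. The ledge (shoulder) in its bore on which the bushing must rest lies 22 to 28 mm below the mouth: the depth differs and is not measured. The seated bushing stands 8 to 14 mm proud of the block.
- bore (a point): Centre of the mouth of the bore, in the block's top face, 60 mm above the bench; z up along the bore. 35 mm diameter with a 2 mm chamfer: the bushing has 1 mm of clearance. A bushing lowered in comes to rest on the spacer, 18 to 28 mm proud of the block. Fingers only start it: they must not hold or push it once the spacer is beyond 0.009.
- spacer (a joint): Steel spacer, a 24 mm disc in the bore: how far (m) it is pushed down. At 0 it stands 14 mm above the shoulder, at 0.014 it is flush with it and the bushing is seated; starts at 0 to 0.004. Friction: slides at about 9 N (10 N at 15 mm/s), stays where left, also under bushing and driver's weight. At the shoulder force rises steeply; 15 to 25 N is ample, over 60 N does damage, so press slowly.
- driver_mid (a point): Centre (half-way up) of the driver, standing upright on the rubber pad: 78 mm tall, 0.3 kg (may vary by a third). Flat aluminium foot, 40 mm diameter, 14 mm high (its underside goes on the bushing's top), below a green round handle, 24 mm diameter, 64 mm long. z is its axis, towards the handle. Fingertips close above the foot push straight on the foot.
- tray: Wooden board, fixed to the bench, 170 x 100 mm, 10 mm thick; origin at the centre of its underside, x along its length. The brass bushing stands 35 to 50 mm to the -x side of its centre, the black one 45 to 55 mm to the +x side.
- pad: Black rubber pad, fixed to the bench, 170 (x) x 110 (y) mm, 6 mm thick; origin at the centre of its underside. The driver stands 35 to 50 mm to the -x side of its centre and must stand anywhere upright on it in the end; the steel collar lies 45 to 55 mm to the +x side.
- tumbler: Bystander, to be left alone: blue cut-glass tumbler, 69 mm wide, 90 mm tall; origin at the centre of its underside.
- black_bush: Bystander, to be left alone: black plastic bushing, 30 mm diameter, 22 mm tall, standing on the wooden board with the brass one; not the one to fit; origin at the centre of its underside.
- oiler: Bystander, to be left alone: white plastic oil bottle with a red cap, 54 mm diameter, 130 mm tall; origin at the centre of its underside.
- stone: Bystander, to be left alone: reddish grinding stone lying flat, 100 mm diameter, 18 mm thick; origin at the centre of its underside.
- collar: Bystander, to be left alone: steel shaft collar lying flat, 48 mm diameter, 14 mm high; origin at the centre of its underside.
- wrench: Bystander, to be left alone: steel wrench lying flat, 160 mm long; origin at the centre of its underside.
Not all that is in view belongs to the job. Leave any pink look-alike of the part that bears driver_mid alone.

How it is judged:
By the outcome, as a careful person would: the job done as asked, in the order asked, and still so for the second after the job is handed in, with the robot touching nothing.
It also fails if it takes over 67 s, if anything falls off the work surface, if the arm or the gripper's body presses on something with over 40 N, if the wrist force passes 120 N, or if a joint passes its speed limit or range.

## Robot

A 6-joint arm with a two-finger parallel gripper is mounted at the origin on the work surface. World frame = base frame: x ahead of the robot, y to its left, z up, the work surface at z = 0. Lengths are in m, angles in rad, forces in N, time in s.
With the tool pointing down it reaches from about 0.275 to 0.875 m from the base axis. Payload 12.5 kg.
Tool frame: the origin (TCP) lies at the very end of the fingers, on their centre line; the grasp point (between the pads) lies 19 mm behind it; z points along the fingers, y is the direction in which the jaws open and shut (so a half turn about z gives the same grasp; the last joint's range is limited). The gripper opens to 85 mm and grips with 20 to 120 N. Pads are 22 mm wide; open, the fingers measure 114 mm over their backs; the gripper's body (76 mm by 85 mm) begins 54 mm behind the grasp point. The pads swing forward as they close: fully open they stand 13 mm farther back than shut.
Start: joints at [1.248, 0.351, 1.652, -0, 1.139, -0.085], TCP at [0.13, 0.535, 0.231] pointing down, gripper open.
Joint ranges: [-2.75, 2.75], [-0.79, 2.1], [0.01, 2.65], [-1.57, 4.71], [0.07, 3.14], [-2.87, 2.87]. Speed limits (rad/s): [2.22, 2.22, 2.79, 3.14, 3.14, 3.14].

## Interface

Orientations are given as a unit quaternion [x, y, z, w].
In Python, from station import env gives the robot as it stands. The module is installed in compiled form; this text tells all that it offers.
- The arm moves only by the shell command python3 -m pendant 'ROWS'. ROWS is JSON, a list that holds one entry, the list of rows, each a list of 7 numbers: the finger opening in m, from 0 to 0.0854, then the shift along the world's x, y, z in m, then the turn, a rotation vector about the world's x, y, z in rad. In form: [[[fingers, x, y, z, ax, ay, az], ...]]. A call has 1 to 12 rows; each row shifts and turns the pose as measured when the row begins; what a row does not reach is not made up. A row lasts 1/12 s, in which the tool goes at most 41.7 mm and 7.16 degrees, less where a joint would pass 70% of its speed; a pose out of reach is approached as far as the arm can. A call with a gripper value outside its range is refused whole. The fingers move at their own pace and stop on an object; the grip force is fixed at half the most. Time passes only in rows, so rows that do not move let the fingers close. It gives the time, the measured TCP pose, the force and the opening at its end, in the units of the state.
- env.read_state(): the state, without advancing time (a new reading comes with each control period).
- env.get_image(name): name is "scene" or "top"; returns a dict with "pixels" (420x560x3 uint8, red, green, blue), "fovy" (degrees; the focal length in pixels is half the picture's height over the tangent of half this angle, whatever the lens; pixels are square), "cx", "cy" (the principal point, pixels), "xyz" and "orientation" of the camera in the world. Camera axes: x right, y down, z forward; pixel columns grow to the right and rows downward; lengths in m; the calibration is good to about 2 mm. A picture is of the moment at which its call begins. There is no depth.
- env.close_job(): hands the job in, once; it reports no verdict.
The state is a dict: "t": time; "joint_pos": joint angles; "dq": joint speeds; "joint_efforts": joint torques, N m; "ee_pos": TCP position; "eef_rot": TCP orientation; "force": force on the tool from outside, world axes, zero at the start; "moment": the same for the moment, N m; "width": finger opening in m.
Only numpy, scipy, OpenCV 4.12 (cv2) and the standard library are available. Lean on these libraries where they do the work, as an engineer would, in place of code of your own. Each camera call takes 0.05 s, during which the arm holds its last target.

## Working session

There is one attempt and no reset: what is moved stays moved. The work goes in short steps, Python scripts to look and compute and a shell command to move; the robot and the scene stay as the last step left them, time stands still between calls to the robot, and variables do not carry over. Pictures are saved under pics/ and viewed, and the job is handed in when it is done.

```bash
mkdir -p pics
cat > h.py <<'E'
import numpy as np, cv2
from scipy.spatial.transform import Rotation as R
from station import env
def grab(name,fn=None):
    im=env.get_image(name)
    if fn: cv2.imwrite('pics/'+fn,cv2.cvtColor(im['pixels'],cv2.COLOR_RGB2BGR))
    return im
def ray(im,u,v):
    f=im['pixels'].shape[0]/2/np.tan(np.radians(im['fovy'])/2)
    d=R.from_quat(im['orientation']).apply([(u-im['cx'])/f,(v-im['cy'])/f,1.])
    return np.array(im['xyz']),d
def onz(im,u,v,z):
    o,d=ray(im,u,v); return o+d*(z-o[2])/d[2]
def proj(im,p):
    f=im['pixels'].shape[0]/2/np.tan(np.radians(im['fovy'])/2)
    q=R.from_quat(im['orientation']).inv().apply(np.array(p)-im['xyz'])
    return q[:2]/q[2]*f+[im['cx'],im['cy']]
E
python3 - <<'E'
from h import *
for n in('scene','top'):
    i=grab(n,n+'0.png'); print(n,{k:i[k] for k in i if k!='pixels'})
print(env.read_state())
E
```

```text
scene {'fovy': 52.70669511013374, 'cx': 278.1196354232601, 'cy': 205.74995846236212, 'xyz': array([ 1.17080672, -0.10187739,  0.69741843]), 'orientation': array([ 0.69708588,  0.60511226, -0.24512399, -0.29635226])}
top {'fovy': 44.48397540330702, 'cx': 276.53165955108045, 'cy': 209.12743039294293, 'xyz': array([0.43834659, 0.00719985, 1.19616615]), 'orientation': array([ 0.71080042, -0.70097842,  0.04788273, -0.03315514])}
{'t': 0.1, 'joint_pos': array([ 1.24835855e+00,  3.51168869e-01,  1.65236079e+00, -2.34109829e-05,
        1.13912628e+00, -8.46047170e-02]), 'dq': array([ 4.10768460e-04, -1.28438075e-05, -7.50630368e-04, -9.70557517e-04,
       -3.13713252e-04,  1.84123038e-03]), 'joint_efforts': array([ 1.78301241e-03, -5.06834149e+01, -2.91877717e+01, -8.61009585e-05,
        2.53396283e-03,  6.19827415e-05]), 'ee_pos': array([0.12946445, 0.5342311 , 0.23081939]), 'eef_rot': array([ 1.18631572e-01,  9.92938199e-01, -5.22818525e-04, -9.70454396e-05]), 'force': array([-1.21443325,  0.26452027, -0.11951942]), 'moment': array([-0.01465489, -0.01061707,  0.09632149]), 'width': 0.08548771503835628}
```

View pics/scene0.png

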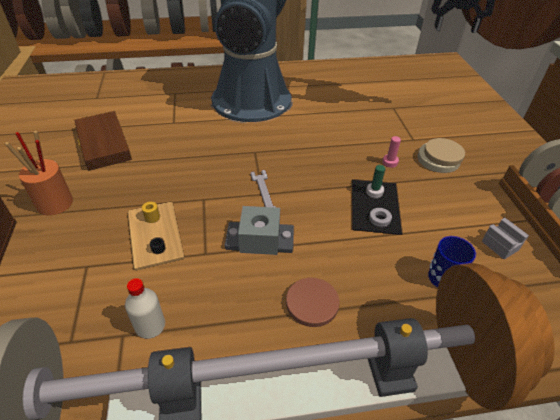

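View pics/top0.png

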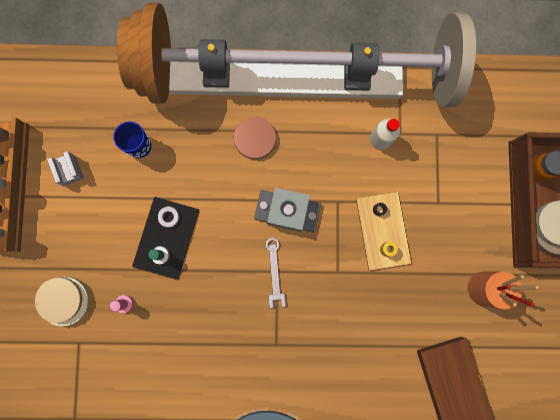

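Run:
```python
import cv2, numpy as np
t=cv2.imread('pics/top0.png'); s=cv2.imread('pics/scene0.png')
def c(im,x,y,w,h): return cv2.resize(im[y:y+h,x:x+w],(400,300),interpolation=cv2.INTER_CUBIC)
a=np.hstack([c(t,350,205,80,60),c(t,248,179,80,60)])
b=np.hstack([c(t,128,225,80,60),c(s,340,140,100,75)])
cv2.imwrite('pics/crop0.png',np.vstack([a,b]))
```

```text
(no output)
```

View pics/crop0.png

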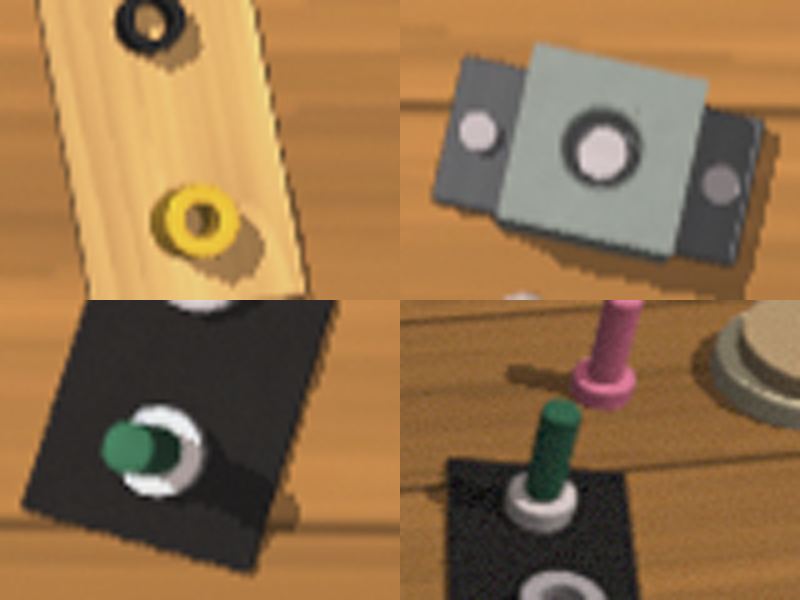

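Candidates for the driver are the green-handled one on the black pad (top px ≈155,255; scene ≈377,185) and the pink one on the bare bench (top ≈121,304; scene ≈393,152). The green handle, aluminium foot and pad fit the description, and the crop confirms it. For the bushing, the brass ring at top ≈(390,249) fits; the black one at ≈(380,209) is the bystander. The bore is at ≈(289,209).

```bash
cat > meas.py <<'E'
from h import *
def comps(m,box):
    mm=np.zeros_like(m,np.uint8); x0,y0,x1,y1=box; mm[y0:y1,x0:x1]=m[y0:y1,x0:x1]
    n,l,s,c=cv2.connectedComponentsWithStats(mm); k=1+np.argmax(s[1:,4]); return (l==k).astype(np.uint8),s[k],c[k]
E
python3 - <<'E'
from meas import *
t=grab('top'); s=grab('scene')
ht=cv2.cvtColor(t['pixels'],cv2.COLOR_RGB2HSV).astype(int); hs=cv2.cvtColor(s['pixels'],cv2.COLOR_RGB2HSV).astype(int)
def hsvp(h,u,v): return h[v,u]
print('brass',hsvp(ht,386,247),'wood',hsvp(ht,372,235),'top grey',ht[200,280],'ear',ht[205,262],'green',ht[254,153],'pad',ht[230,160], 'hole',ht[249,390])
# brass top: yellow sat high
m=((ht[...,0]>20)&(ht[...,0]<34)&(ht[...,1]>190)&(ht[...,2]>190)).astype(np.uint8)
b,st,c=comps(m,(370,230,410,270)); cs,_=cv2.findContours(b,cv2.RETR_EXTERNAL,cv2.CHAIN_APPROX_NONE)
e=cv2.fitEllipse(max(cs,key=len)); print('brass',st,c,e, onz(t,*e[0],.046))
# block top
m=((abs(ht[...,0]-ht[200,280,0])<12)&(abs(ht[...,2]-ht[200,280,2])<18)&(ht[...,1]<60)).astype(np.uint8)
b,st,c=comps(m,(250,180,330,240)); cs,_=cv2.findContours(b,cv2.RETR_EXTERNAL,cv2.CHAIN_APPROX_NONE)
r=cv2.minAreaRect(max(cs,key=len)); bp=cv2.boxPoints(r); P=np.array([onz(t,*p,.06) for p in bp]); print('block',st,r,P.round(4).tolist(),P.mean(0)); print([np.linalg.norm(P[i]-P[i-1]) for i in range(4)], np.degrees(np.arctan2(*(P[1]-P[0])[1::-1])))
# bore : non-top pixels inside
hole=((b==0)).astype(np.uint8); hb,st,c=comps(hole,(276,196,302,222)); cs,_=cv2.findContours(hb,cv2.RETR_EXTERNAL,cv2.CHAIN_APPROX_NONE); e=cv2.fitEllipse(max(cs,key=len)); print('bore',st,e,onz(t,*e[0],.06))
# driver
m=((ht[...,0]>60)&(ht[...,0]<95)&(ht[...,1]>90)).astype(np.uint8); g,st,c=comps(m,(130,225,200,290)); print('green',st,c)
m=((ht[...,0]>60)&(ht[...,0]<95)&(ht[...,1]>90)&(ht[...,2]>100)).astype(np.uint8); g,st,c=comps(m,(130,225,200,290)); print('greentop',st,c,onz(t,*c,.084))
m=((ht[...,1]<40)&(ht[...,2]>120)).astype(np.uint8); f,st,c=comps(m,(140,238,175,275)); u=cv2.convexHull(np.argwhere(f)[:,::-1].astype(np.int32)); e=cv2.fitEllipse(u); print('foot',st,e,onz(t,*e[0],.02))
# pad & tray
for nm,mm,box,z in(('pad',ht[...,2]<60,(120,190,210,290),.006),('tray',(ht[...,0]>12)&(ht[...,2]>205),(350,185,420,280),.01)):
    b,st,c=comps(mm.astype(np.uint8),box); cs,_=cv2.findContours(b,cv2.RETR_EXTERNAL,cv2.CHAIN_APPROX_NONE); r=cv2.minAreaRect(max(cs,key=len)); P=np.array([onz(t,*p,z) for p in cv2.boxPoints(r)]); print(nm,st,P.mean(0),[round(np.linalg.norm(P[i]-P[i-1]),4) for i in range(4)],[np.degrees(np.arctan2(*(P[i]-P[i-1])[1::-1])).round(1) for i in range(4)])
# scene checks
for nm,p in(('brass',onz(t,390.5,249,.046)),): print(nm,proj(s,p))
E
```

```text
brass [ 23 190 235] wood [ 18 132 228] top grey [ 45  13 163] ear [173  16 203] green [ 73 115 126] pad [ 0 17 45] hole [ 17 145 118]Traceback (most recent call last):
  File "<stdin>", line 9, in <module>
cv2.error: OpenCV(4.12.0) /io/opencv/modules/imgproc/src/shapedescr.cpp:361: error: (-201:Incorrect size of input array) There should be at least 5 points to fit the ellipse in function 'fitEllipseNoDirect'
```

```bash
cat > m1.py <<'E'
from meas import *
t=grab('top'); s=grab('scene')
ht=cv2.cvtColor(t['pixels'],cv2.COLOR_RGB2HSV).astype(int)
m=((ht[...,0]>20)&(ht[...,0]<34)&(ht[...,1]>165)&(ht[...,2]>200)).astype(np.uint8)
b,st,c=comps(m,(370,230,410,270)); cs,_=cv2.findContours(b,cv2.RETR_EXTERNAL,cv2.CHAIN_APPROX_NONE)
e=cv2.fitEllipse(max(cs,key=len)); print('brass',st,c,e, onz(t,*e[0],.046))
m=((abs(ht[...,2]-ht[200,280,2])<20)&(ht[...,0]>30)&(ht[...,0]<110)&(ht[...,1]<60)).astype(np.uint8)
b,st,c=comps(m,(250,180,330,240)); cs,_=cv2.findContours(b,cv2.RETR_EXTERNAL,cv2.CHAIN_APPROX_NONE)
r=cv2.minAreaRect(max(cs,key=len)); P=np.array([onz(t,*p,.06) for p in cv2.boxPoints(r)]); print('block',st,r,P.mean(0)); print([np.linalg.norm(P[i]-P[i-1]).round(4) for i in range(4)], np.degrees(np.arctan2(*(P[1]-P[0])[1::-1])))
hb,st,c=comps((b==0).astype(np.uint8),(276,196,302,222)); cs,_=cv2.findContours(hb,cv2.RETR_EXTERNAL,cv2.CHAIN_APPROX_NONE); e=cv2.fitEllipse(max(cs,key=len)); print('bore',st,e,onz(t,*e[0],.06))
m=((ht[...,0]>60)&(ht[...,0]<95)&(ht[...,1]>90)&(ht[...,2]>100)).astype(np.uint8); g,st,c=comps(m,(130,225,200,290)); print('greentop',st,c,onz(t,*c,.084))
m=((ht[...,1]<40)&(ht[...,2]>120)).astype(np.uint8); f,st,c=comps(m,(140,238,175,275)); u=cv2.convexHull(np.argwhere(f)[:,::-1].astype(np.int32)); e=cv2.fitEllipse(u); print('foot',st,e,onz(t,*e[0],.02))
for nm,mm,box,z in(('pad',ht[...,2]<60,(120,190,210,290),.006),('tray',(ht[...,0]>15)&(ht[...,2]>205),(350,185,420,280),.01)):
    b,st,c=comps(mm.astype(np.uint8),box); cs,_=cv2.findContours(b,cv2.RETR_EXTERNAL,cv2.CHAIN_APPROX_NONE); r=cv2.minAreaRect(max(cs,key=len)); P=np.array([onz(t,*p,z) for p in cv2.boxPoints(r)]); print(nm,st,P.mean(0),[round(np.linalg.norm(P[i]-P[i-1]),4) for i in range(4)],[np.degrees(np.arctan2(*(P[i]-P[i-1])[1::-1])).round(1) for i in range(4)])
E
python3 m1.py
```

```text
brass [383 242  15  14 113] [390.02654867 248.49557522] ((390.0, 248.5154266357422), (12.963132858276367, 13.739821434020996), 140.053466796875) [ 0.48582061 -0.27197307  0.046     ]
block [268 188  41  41 982] ((288.04058837890625, 208.31317138671875), (35.47574996948242, 34.32862854003906), 12.26477336883545) [ 0.57175052 -0.04133532  0.06      ]
[np.float64(0.0788), np.float64(0.0771), np.float64(0.0794), np.float64(0.0771)] -11.370491184090554
bore [280 200  17  17 233] ((287.8863830566406, 208.16143798828125), (16.220998764038086, 16.473047256469727), 130.2376251220703) [ 0.57193713 -0.04096183  0.06      ]
greentop [149 250   9   9  70] [153.04285714 254.05714286] [0.46547003 0.2488325  0.084     ]
foot [153 246  15  18 131] ((159.54534912109375, 254.7318878173828), (15.990248680114746, 18.28031349182129), 9.362008094787598) [0.46569901 0.24797893 0.02      ]
pad [ 133  197   66   82 2734] [0.50592873 0.23844229 0.006     ] [np.float64(0.1081), np.float64(0.1684), np.float64(0.1099), np.float64(0.1682)] [np.float64(73.9), np.float64(-14.6), np.float64(-106.2), np.float64(164.8)]
tray [ 357  192   54   78 2622] [ 0.53009269 -0.26580043  0.01      ] [np.float64(0.1706), np.float64(0.0999), np.float64(0.1712), np.float64(0.0983)] [np.float64(9.6), np.float64(-79.1), np.float64(-170.9), np.float64(100.5)]
```

Run:
```python
from meas import *
s=grab('scene'); hs=cv2.cvtColor(s['pixels'],cv2.COLOR_RGB2HSV).astype(int)
for p in [(.486,-.272,.046),(.572,-.041,.06),(.4655,.2488,.084),(.4657,.248,.020)]: print(p,proj(s,p).round(1))
im=cv2.cvtColor(s['pixels'],cv2.COLOR_RGB2BGR)
for p in [(.486,-.272,.046),(.572,-.041,.06),(.4655,.2488,.084)]:
    for k in range(0,360,20):
        r={.046:.017,.06:.0175,.084:.012}[p[2]]
        u=proj(s,np.array(p)+[r*np.cos(k/57.3),r*np.sin(k/57.3),0])
        cv2.circle(im,tuple((u*16).round().astype(int).tolist()),4,(0,0,255),-1,shift=4)
f=lambda x,y:cv2.resize(im[y:y+60,x:x+60],(260,260),interpolation=cv2.INTER_CUBIC)
cv2.imwrite('pics/chk.png',np.hstack([f(122,185),f(230,200),f(348,155)]))
```

```text
(0.486, -0.272, 0.046) [148.8 205.7]
(0.572, -0.041, 0.06) [259.3 219.6]
(0.4655, 0.2488, 0.084) [380.  166.6]
(0.4657, 0.248, 0.02) [374.7 187.4]
```

View pics/chk.png

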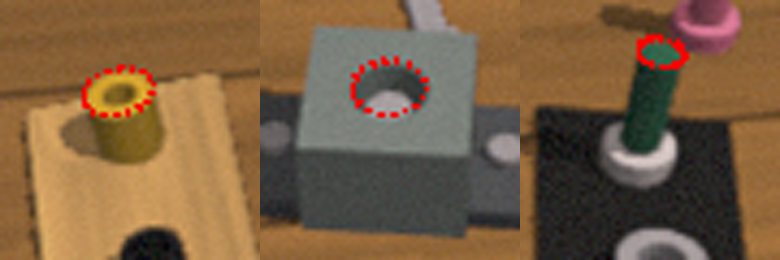

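```bash
python3 -m pendant '[[[0.0854,0.016,-0.037,0,0,0,0],[0.0854,0.016,-0.037,0,0,0,0],[0.0854,0.016,-0.037,0,0,0,0],[0.0854,0.016,-0.037,0,0,0,0],[0.0854,0.016,-0.037,0,0,0,0],[0.0854,0.016,-0.037,0,0,0,0],[0.0854,0.016,-0.037,0,0,0,0],[0.0854,0.016,-0.037,0,0,0,0],[0.0854,0.016,-0.037,0,0,0,0],[0.0854,0.016,-0.037,0,0,0,0],[0.0854,0.016,-0.037,0,0,0,0],[0.0854,0.016,-0.037,0,0,0,0]]]'
```

```text
t: 1.35
ee_pos: [0.3207, 0.078, 0.2311]
eef_rot: [0.113, 0.994, 0.002, 0.003]
force: [0.9, 1.5, -0.2]
width: 0.0852
```

The overlay shows the measured circles lying on the brass top, the bore mouth and the handle top in the other view, all within about 1 px.

```bash
python3 -m pendant '[[[0.0854,0.017,-0.036,0,0,0,0],[0.0854,0.017,-0.036,0,0,0,0],[0.0854,0.017,-0.036,0,0,0,0],[0.0854,0.017,-0.036,0,0,0,0],[0.0854,0.017,-0.036,0,0,0,0],[0.0854,0.017,-0.036,0,0,0,0],[0.0854,0.017,-0.036,0,0,0,0],[0.0854,0.017,-0.036,0,0,0,0],[0.0854,0.017,-0.036,0,0,0,0],[0.0854,0.014,-0.028,-0.03,0,0,0],[0.0854,0,0,-0.03,0,0,0]]]'
python3 -c "
from h import *
s=env.read_state();print(s['ee_pos'],R.from_quat(s['eef_rot']).as_matrix().round(3))
print(R.from_quat([0.1186,0.99294,0,0]).as_matrix())"
```

```text
t: 2.27
ee_pos: [0.4929, -0.2989, 0.1784]
eef_rot: [0.117, 0.993, -0.002, 0.011]
force: [0.4, 0.1, -0.9]
width: 0.0855
[ 0.49285925 -0.2988723   0.17842129] [[-0.972  0.232  0.022]
 [ 0.232  0.973 -0.006]
 [-0.023 -0.001 -1.   ]]
[[-0.97186796  0.23552636  0.        ]
 [ 0.23552636  0.97186796  0.        ]
 [ 0.          0.         -1.        ]]
```

```bash
cat > need.py <<'E'
import sys
from h import *
s=env.read_state(); M=R.from_quat(s['eef_rot']).as_matrix(); z=M[:,2]
print('t',round(s['t'],2),'ee',s['ee_pos'].round(4),'tiltfix',np.cross(z,[0,0,-1]).round(4),'jawyaw',np.degrees(np.arctan2(M[1,1],M[0,1])).round(1),'F',s['force'].round(1),'w',round(s['width'],4))
if len(sys.argv)>3: print('need',(np.array(list(map(float,sys.argv[1:4])))-s['ee_pos']).round(4))
E
python3 -m pendant '[[[0.0854,-0.003,0.013,-0.03,0.006,0.02,0],[0.0854,-0.004,0.014,-0.03,0,0,0],[0.0854,0,0,0,0,0,0],[0.0854,0,0,0,0,0,0]]]'; python3 need.py .486 -.272 .1
python3 - <<'E'
from h import *
grab('scene','s1.png');grab('top','t1.png')
E
```

```text
t: 2.6
ee_pos: [0.484, -0.2731, 0.1112]
eef_rot: [0.119, 0.993, 0.002, -0.002]
force: [0.7, -0.7, 0.9]
width: 0.0854
t 2.6 ee [ 0.484  -0.2731  0.1112] tiltfix [-0.0036 -0.0038 -0.    ] jawyaw 76.4 F [ 0.7 -0.7  0.9] w 0.0854
need [ 0.002   0.0011 -0.0112]
```

View pics/s1.png

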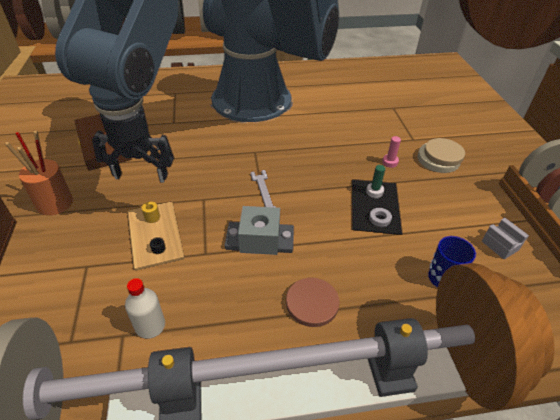

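Run:
```python
from h import *
s=grab('scene'); p=env.read_state()
for z in(0,.013): print(proj(s,p['ee_pos']+[0,0,z]))
y=np.array([.2355,.9719,0])
for q in(1,-1): print(proj(s,p['ee_pos']+[0,0,.013]+q*y*.0427))
i=s['pixels'][:,:,::-1]
cv2.imwrite('pics/z1.png',cv2.resize(i[120:230,80:200],(720,660)[:2] if 0 else (654,600),interpolation=cv2.INTER_CUBIC))
```

```text
[141.5322565 182.2751167]
[140.191552   177.49410993]
[160.77613787 178.99889824]
[119.71200885 175.99700053]
```

View pics/z1.png

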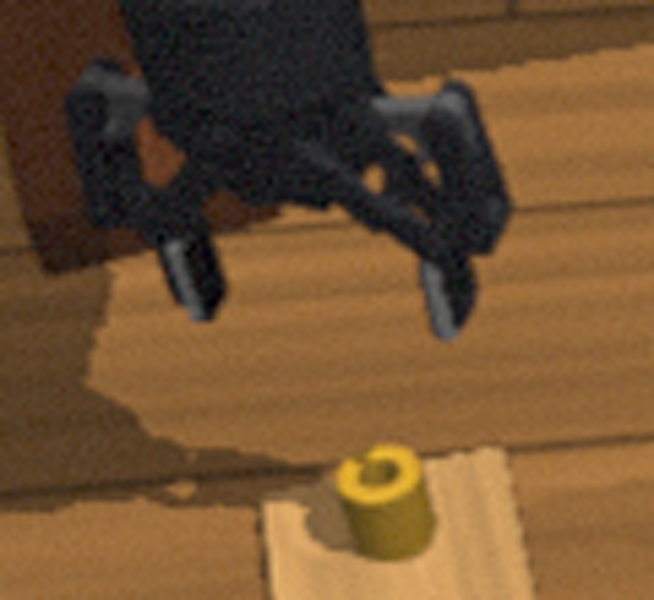

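```bash
python3 -m pendant '[[[0.0854,0.002,0.001,-0.025,-0.003,-0.003,0],[0.0854,0,0,-0.02,0,0,0],[0.0854,0,0,-0.015,0,0,0],[0.0854,0,0,0,0,0,0]]]'; python3 need.py .486 -.272 .029
```

```text
t: 3.08
ee_pos: [0.4917, -0.2771, 0.0596]
eef_rot: [0.119, 0.993, -0.004, 0.008]
force: [-1.3, -0.3, -0.2]
width: 0.0851
t 3.08 ee [ 0.4917 -0.2771  0.0596] tiltfix [0.0104 0.0153 0.    ] jawyaw 76.3 F [-1.3 -0.3 -0.2] w 0.0851
need [-0.0057  0.0051 -0.0306]
```

```bash
python3 -m pendant '[[[0.0854,-0.005,0.005,0,0.008,0.012,0],[0.0854,0,0,0,0,0,0],[0.0854,0,0,0,0,0,0]]]'; python3 need.py .486 -.272 .029
```

```text
t: 3.33
ee_pos: [0.4883, -0.2734, 0.0641]
eef_rot: [0.119, 0.993, -0.002, 0.004]
force: [0.5, -0.7, 0.3]
width: 0.0854
t 3.33 ee [ 0.4883 -0.2734  0.0641] tiltfix [0.0049 0.007  0.    ] jawyaw 76.3 F [ 0.5 -0.7  0.3] w 0.0854
need [-0.0023  0.0014 -0.0351]
```

```bash
python3 -m pendant '[[[0.0854,-0.002,0.001,-0.012,0.005,0.007,0],[0.0854,0,0,-0.012,0,0,0],[0.0854,0,0,-0.006,0,0,0],[0.0854,0,0,0,0,0,0],[0.0854,0,0,0,0,0,0]]]'; python3 need.py .486 -.272 .029
```

```text
t: 3.75
ee_pos: [0.4871, -0.2731, 0.0335]
eef_rot: [0.119, 0.993, -0.001, 0.001]
force: [1.0, -0.6, -0.3]
width: 0.0856
t 3.75 ee [ 0.4871 -0.2731  0.0335] tiltfix [0.0016 0.0026 0.    ] jawyaw 76.3 F [ 1.  -0.6 -0.3] w 0.0856
need [-0.0011  0.0011 -0.0045]
```

```bash
python3 -m pendant '[[[0.0854,-0.001,0.001,-0.004,0.001,0.002,0],[0.0854,0,0,0,0,0,0],[0.0854,0,0,0,0,0,0]]]'; python3 need.py .486 -.272 .029
```

```text
t: 4.0
ee_pos: [0.4859, -0.272, 0.0288]
eef_rot: [0.119, 0.993, -0.0, -0.0]
force: [0.5, 0.5, 0.2]
width: 0.0854
t 4.0 ee [ 0.4859 -0.272   0.0288] tiltfix [ 0.0002 -0.0002  0.    ] jawyaw 76.3 F [0.5 0.5 0.2] w 0.0854
need [ 0.0001 -0.      0.0002]
```

```bash
python3 -m pendant '[[[0.06,0,0,0,0,0,0],[0.045,0,0,0,0,0,0],[0.03,0,0,0,0,0,0],[0.02,0,0,0,0,0,0],[0.02,0,0,0,0,0,0],[0.02,0,0,0,0,0,0],[0.02,0,0,0,0,0,0]]]'; python3 need.py .486 -.272 .029
python3 - <<'E'
from h import *
i=grab('scene','s2.png')['pixels'][:,:,::-1]
cv2.imwrite('pics/z2.png',cv2.resize(i[140:250,80:200],(654,600),interpolation=cv2.INTER_CUBIC))
E
```

```text
t: 4.58
ee_pos: [0.4863, -0.2722, 0.0298]
eef_rot: [0.119, 0.993, -0.0, 0.001]
force: [-0.4, -0.4, -1.7]
width: 0.0316
t 4.58 ee [ 0.4863 -0.2722  0.0298] tiltfix [0.0009 0.0009 0.    ] jawyaw 76.3 F [-0.4 -0.4 -1.7] w 0.0316
need [-0.0003  0.0002 -0.0008]
```

View pics/z2.png

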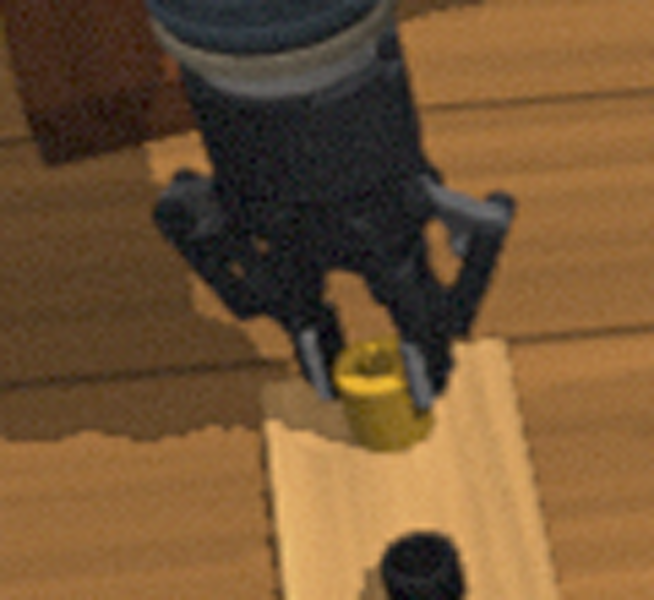

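The fingers hold the top ~10 mm of the brass bushing (crop ≈375,385) and it stands upright. I'm lifting it now.

```bash
python3 -m pendant '[[[0.02,0,0,0.015,0,0,0],[0.02,0,0,0.02,0,0,0],[0.02,0,0,0.02,0,0,0],[0.02,0,0,0.02,0,0,0],[0.02,0,0,0.015,0,0,0],[0.02,0,0,0,0,0,0],[0.02,0,0,0,0,0,0]]]'; python3 need.py .572 -.041 .12
```

```text
t: 5.22
ee_pos: [0.4843, -0.2709, 0.1211]
eef_rot: [0.119, 0.993, 0.001, -0.002]
force: [-0.5, -0.5, -1.6]
width: 0.0316
t 5.22 ee [ 0.4843 -0.2709  0.1211] tiltfix [-0.0021 -0.0035 -0.    ] jawyaw 76.3 F [-0.5 -0.5 -1.6] w 0.0316
need [ 0.0877  0.2299 -0.0011]
```

```bash
python3 -m pendant '[[[0.02,0.006,0.016,0,0,0,0],[0.02,0.011,0.029,0,0,0,0],[0.02,0.011,0.029,0,0,0,0],[0.02,0.011,0.029,0,0,0,0],[0.02,0.011,0.029,0,0,0,0],[0.02,0.011,0.029,0,0,0,0],[0.02,0.011,0.029,0,0,0,0],[0.02,0.006,0.016,0,0,0,0],[0.02,0,0,0,0,0,0],[0.02,0,0,0,0,0,0],[0.02,0,0,0,0,0,0]]]'; python3 need.py .572 -.041 .12
```

```text
t: 6.13
ee_pos: [0.5589, -0.0549, 0.1072]
eef_rot: [0.12, 0.993, 0.002, -0.009]
force: [0.1, -0.0, -1.8]
width: 0.0318
t 6.13 ee [ 0.5589 -0.0549  0.1072] tiltfix [-0.0058 -0.0184 -0.    ] jawyaw 76.2 F [ 0.1 -0.  -1.8] w 0.0318
need [0.0131 0.0139 0.0128]
```

```bash
python3 -m pendant '[[[0.02,0.012,0.013,0.012,-0.006,-0.018,0],[0.02,0,0,0,0,0,0],[0.02,0,0,0,0,0,0]]]'; python3 need.py .572 -.041 .12
```

```text
t: 6.38
ee_pos: [0.5694, -0.0447, 0.1174]
eef_rot: [0.122, 0.993, -0.0, -0.002]
force: [-1.4, -0.1, -2.2]
width: 0.0319
t 6.38 ee [ 0.5694 -0.0447  0.1174] tiltfix [ 0.0004 -0.0038  0.    ] jawyaw 76.0 F [-1.4 -0.1 -2.2] w 0.0319
need [0.0026 0.0037 0.0026]
```

```bash
python3 -m pendant '[[[0.02,0.002,0.003,-0.01,0,-0.003,0],[0.02,0,0,0,0,0,0],[0.02,0,0,0,0,0,0]]]'; python3 need.py .572 -.041 .1
python3 - <<'E'
from h import *
s=grab('scene');t=grab('top');p=env.read_state()['ee_pos']
a=s['pixels'][:,:,::-1].copy()
for r,z in((.017,p[2]-.0198),(.017,p[2]+.0162),(.0175,.06)):
  for k in range(0,360,20):
    c=p if z!=.06 else [.572,-.041]
    u=proj(s,[c[0]+r*np.cos(k/57.3),c[1]+r*np.sin(k/57.3),z]); cv2.circle(a,tuple((u*16).round().astype(int).tolist()),4,(0,0,255),-1,shift=4)
A=cv2.resize(a[160:260,210:310],(390,390),interpolation=cv2.INTER_CUBIC)
B=cv2.resize(t['pixels'][160:260,240:340,::-1],(390,390),interpolation=cv2.INTER_CUBIC)
cv2.imwrite('pics/z3.png',np.hstack([A,B]))
E
```

```text
t: 6.63
ee_pos: [0.5703, -0.0439, 0.1053]
eef_rot: [0.123, 0.992, -0.0, -0.001]
force: [-0.3, 0.5, -2.6]
width: 0.0315
t 6.63 ee [ 0.5703 -0.0439  0.1053] tiltfix [ 0.0003 -0.0021  0.    ] jawyaw 75.8 F [-0.3  0.5 -2.6] w 0.0315
need [ 0.0017  0.0029 -0.0053]
```

View pics/z3.png

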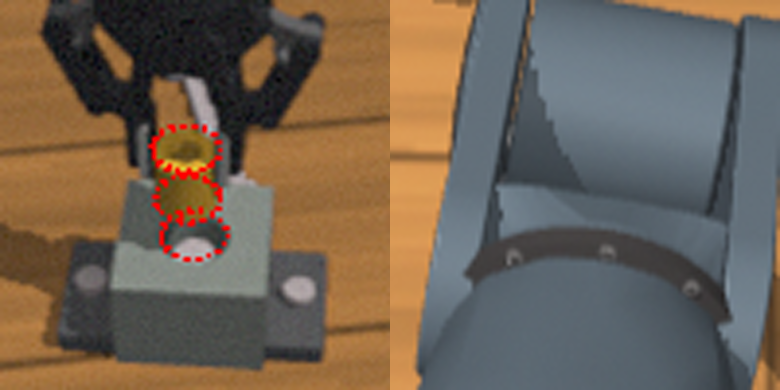

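```bash
python3 -m pendant '[[[0.02,0.002,0.003,-0.006,0,-0.002,0],[0.02,0.0005,0.001,-0.006,0,0,0],[0.02,0,0,0,0,0,0],[0.02,0,0,0,0,0,0]]]'; python3 need.py .572 -.041 .08
```

```text
t: 7.07
ee_pos: [0.5727, -0.0396, 0.0918]
eef_rot: [0.123, 0.992, -0.0, -0.0]
force: [-0.9, -0.1, -2.2]
width: 0.0318
t 7.07 ee [ 0.5727 -0.0396  0.0918] tiltfix [ 0.0001 -0.0006  0.    ] jawyaw 75.8 F [-0.9 -0.1 -2.2] w 0.0318
need [-0.0007 -0.0014 -0.0118]
```

```bash
python3 -m pendant '[[[0.02,-0.001,-0.0015,-0.005,0,0,0],[0.02,0,0,0,0,0,0],[0.02,0,0,0,0,0,0]]]'; python3 need.py .572 -.041 .08
```

```text
t: 7.32
ee_pos: [0.5716, -0.0412, 0.0862]
eef_rot: [0.123, 0.992, -0.0, -0.0]
force: [-0.6, -0.8, -1.6]
width: 0.0316
t 7.32 ee [ 0.5716 -0.0412  0.0862] tiltfix [ 0.0002 -0.0008  0.    ] jawyaw 75.8 F [-0.6 -0.8 -1.6] w 0.0316
need [ 0.0004  0.0002 -0.0062]
```

Run:
```python
from h import *
s=grab('scene');p=env.read_state()['ee_pos']
a=s['pixels'][:,:,::-1].copy()
A=cv2.resize(a[180:250,225:295],(390,390),interpolation=cv2.INTER_CUBIC)
for r,z in((.017,p[2]-.0198),(.017,p[2]+.0162),(.0175,.06)):
  for k in range(0,360,20):
    c=p if z!=.06 else [.572,-.041]
    u=proj(s,[c[0]+r*np.cos(k/57.3),c[1]+r*np.sin(k/57.3),z]); cv2.circle(a,tuple((u*16).round().astype(int).tolist()),4,(0,0,255),-1,shift=4)
B=cv2.resize(a[180:250,225:295],(390,390),interpolation=cv2.INTER_CUBIC)
cv2.imwrite('pics/z4.png',np.hstack([A,B]))
```

```text
(no output)
```

View pics/z4.png

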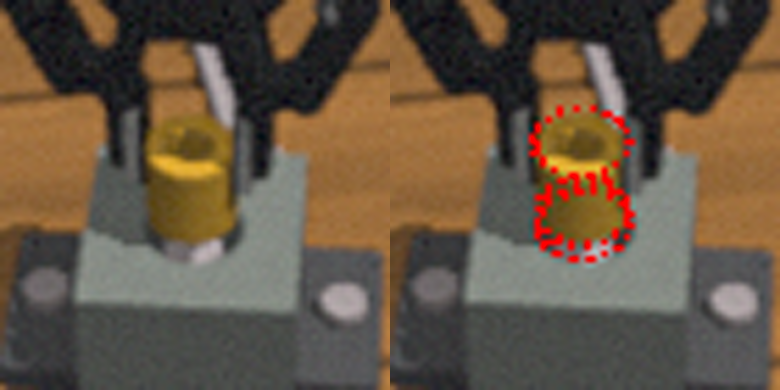

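The bushing sits about 6 mm over the bore, centred in x and y to about 1 mm. I'll lower it gently and watch the force.

```bash
python3 -m pendant '[[[0.02,0.0003,0,-0.004,0,0,0],[0.02,0,0,-0.003,0,0,0],[0.02,0,0,0,0,0,0]]]'; python3 need.py .572 -.041 .074
```

```text
t: 7.62
ee_pos: [0.572, -0.0413, 0.0788]
eef_rot: [0.123, 0.992, -0.0, -0.0]
force: [0.2, -0.1, -1.3]
width: 0.0319
t 7.62 ee [ 0.572  -0.0413  0.0788] tiltfix [ 0.0003 -0.0003  0.    ] jawyaw 75.8 F [ 0.2 -0.1 -1.3] w 0.0319
need [-0.      0.0003 -0.0048]
```

```bash
python3 -m pendant '[[[0.02,0,0,-0.002,0,0,0],[0.02,0,0,-0.001,0,0,0],[0.02,0,0,0,0,0,0]]]'; python3 need.py .572 -.041 .074;  python3 -m pendant '[[[0.02,0,0,-0.002,0,0,0],[0.02,0,0,0,0,0,0]]]'; python3 need.py .572 -.041 .074
```

```text
t: 7.87
ee_pos: [0.572, -0.0413, 0.0754]
eef_rot: [0.123, 0.992, -0.0, -0.0]
force: [-0.2, -0.6, -2.4]
width: 0.0317
t 7.87 ee [ 0.572  -0.0413  0.0754] tiltfix [ 0.0002 -0.0005  0.    ] jawyaw 75.8 F [-0.2 -0.6 -2.4] w 0.0317
need [-0.      0.0003 -0.0014]
t: 8.03
ee_pos: [0.572, -0.0412, 0.0732]
eef_rot: [0.123, 0.992, -0.0, -0.0]
force: [-0.4, -0.7, -1.7]
width: 0.0316
t 8.03 ee [ 0.572  -0.0412  0.0732] tiltfix [ 0.0003 -0.0003  0.    ] jawyaw 75.8 F [-0.4 -0.7 -1.7] w 0.0316
need [-0.      0.0002  0.0008]
```

```bash
for i in 1; do python3 -m pendant '[[[0.02,0,0,-0.0015,0,0,0],[0.02,0,0,0,0,0,0]]]'; done; python3 -m pendant '[[[0.02,0,0,-0.0015,0,0,0],[0.02,0,0,0,0,0,0]]]'
```

```text
t: 8.2
ee_pos: [0.5721, -0.0412, 0.0716]
eef_rot: [0.123, 0.992, -0.0, -0.0]
force: [-0.1, -0.2, -2.2]
width: 0.0318
t: 8.37
ee_pos: [0.5721, -0.0412, 0.07]
eef_rot: [0.123, 0.992, -0.0, -0.0]
force: [0.5, 0.3, -1.3]
width: 0.0314
```

```bash
python3 -m pendant '[[[0.02,0,0,-0.0015,0,0,0],[0.02,0,0,0,0,0,0]]]'; python3 -m pendant '[[[0.02,0,0,-0.0015,0,0,0],[0.02,0,0,0,0,0,0]]]'
```

```text
t: 8.53
ee_pos: [0.5721, -0.0413, 0.0683]
eef_rot: [0.123, 0.992, -0.0, -0.0]
force: [-0.5, -0.2, -1.8]
width: 0.0318
t: 8.7
ee_pos: [0.5721, -0.0412, 0.0667]
eef_rot: [0.123, 0.992, -0.0, -0.0]
force: [0.5, -0.1, -1.3]
width: 0.0318
```

The bushing is 13 mm in with no resistance, so I'm letting go.

```bash
python3 -m pendant '[[[0.04,0,0,0,0,0,0],[0.05,0,0,0,0,0,0],[0.06,0,0,0,0,0,0],[0.06,0,0,0,0,0,0],[0.06,0,0,0.01,0,0,0],[0.06,0,0,0.02,0,0,0],[0.06,0,0,0.03,0,0,0],[0.06,0,0,0.03,0,0,0],[0.06,0,0.03,0,0,0,0]]]'; python3 need.py .465 .2485 .13
```

```text
t: 9.45
ee_pos: [0.5718, -0.0139, 0.1625]
eef_rot: [0.125, 0.992, -0.0, -0.0]
force: [0.5, -0.7, -0.4]
width: 0.0602
t 9.45 ee [ 0.5718 -0.0139  0.1625] tiltfix [ 0.0006 -0.0009  0.    ] jawyaw 75.7 F [ 0.5 -0.7 -0.4] w 0.0602
need [-0.1068  0.2624 -0.0325]
```

Run:
```python
from h import *
s=grab('scene')
A=cv2.resize(s['pixels'][180:250,225:295,::-1],(500,500),interpolation=cv2.INTER_CUBIC)
cv2.imwrite('pics/z5.png',A)
```

```text
(no output)
```

View pics/z5.png

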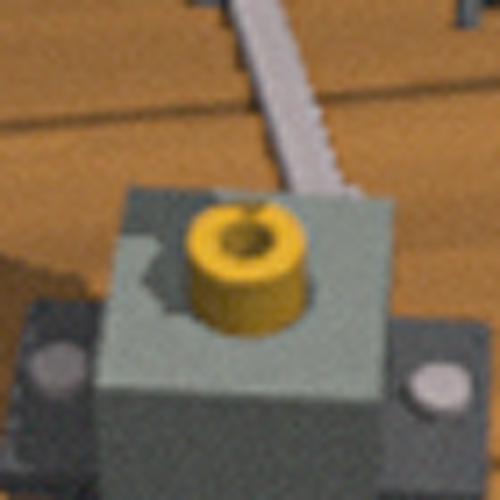

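The bushing stands upright in the bore at crop (247,270), about 20 mm proud. Now for the driver.

```bash
python3 -m pendant '[[[0.0854,-0.007,0.018,0,0,0,0],[0.0854,-0.014,0.034,0,0,0,0],[0.0854,-0.014,0.034,0,0,0,0],[0.0854,-0.014,0.034,0,0,0,0],[0.0854,-0.014,0.034,0,0,0,0],[0.0854,-0.014,0.034,0,0,0,0],[0.0854,-0.014,0.034,0,0,0,0],[0.0854,-0.01,0.025,0,0,0,0],[0.0854,0,0,0,0,0,0],[0.0854,0,0,0,0,0,0],[0.0854,0,0,0,0,0,0]]]'; python3 need.py .465 .2485 .13
```

```text
t: 10.42
ee_pos: [0.4633, 0.2516, 0.1681]
eef_rot: [0.123, 0.992, 0.002, 0.002]
force: [0.5, -1.1, -0.6]
width: 0.085
t 10.42 ee [0.4633 0.2516 0.1681] tiltfix [-0.0034  0.0049  0.    ] jawyaw 75.9 F [ 0.5 -1.1 -0.6] w 0.085
need [ 0.0017 -0.0031 -0.0381]
```

```bash
python3 -m pendant '[[[0.0854,0.002,-0.003,-0.015,-0.003,0.005,0],[0.0854,0,0,-0.02,0,0,0],[0.0854,0,0,-0.01,0,0,0],[0.0854,0,0,0,0,0,0],[0.0854,0,0,0,0,0,0]]]'; python3 need.py .4655 .2485 .11
```

```text
t: 10.83
ee_pos: [0.4681, 0.2446, 0.1234]
eef_rot: [0.125, 0.992, 0.001, 0.001]
force: [-0.1, -0.4, 0.1]
width: 0.0852
t 10.83 ee [0.4681 0.2446 0.1234] tiltfix [-0.0008  0.0022  0.    ] jawyaw 75.7 F [-0.1 -0.4  0.1] w 0.0852
need [-0.0026  0.0039 -0.0134]
```

Run:
```python
from h import *
s=grab('scene'); print(proj(s,[.4655,.2485,.084]),proj(s,env.read_state()['ee_pos']))
A=cv2.resize(s['pixels'][110:220,320:430,::-1],(560,560),interpolation=cv2.INTER_CUBIC)
cv2.imwrite('pics/z6.png',A)
```

```text
[379.88357527 166.56126715] [381.88920077 153.56271123]
```

View pics/z6.png

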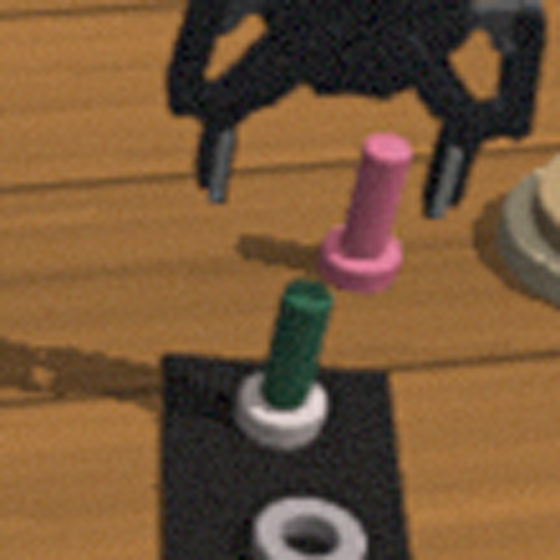

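```bash
python3 -m pendant '[[[0.0854,-0.0025,0.004,-0.008,0,0.002,0],[0.0854,0,0,0,0,0,0],[0.0854,0,0,0,0,0,0]]]'; python3 need.py .4655 .2485 .026
```

```text
t: 11.13
ee_pos: [0.4665, 0.2488, 0.1167]
eef_rot: [0.125, 0.992, 0.001, 0.001]
force: [0.1, 0.6, -0.6]
width: 0.0854
t 11.13 ee [0.4665 0.2488 0.1167] tiltfix [-0.0019  0.0027  0.    ] jawyaw 75.6 F [ 0.1  0.6 -0.6] w 0.0854
need [-0.001  -0.0003 -0.0907]
```

```bash
python3 -m pendant '[[[0.0854,-0.001,0,-0.012,-0.001,0.002,0],[0.0854,0,0,-0.012,0,0,0],[0.0854,0,0,-0.012,0,0,0],[0.0854,0,0,-0.01,0,0,0],[0.0854,0,0,0,0,0,0],[0.0854,0,0,0,0,0,0]]]'; python3 need.py .4655 .2485 .026
```

```text
t: 11.63
ee_pos: [0.4653, 0.2494, 0.0674]
eef_rot: [0.125, 0.992, 0.001, 0.001]
force: [0.2, 0.1, -0.0]
width: 0.0854
t 11.63 ee [0.4653 0.2494 0.0674] tiltfix [-0.0015  0.002   0.    ] jawyaw 75.7 F [ 0.2  0.1 -0. ] w 0.0854
need [ 0.0002 -0.0009 -0.0414]
```

```bash
python3 -m pendant '[[[0.0854,0,-0.001,-0.012,-0.001,0.002,0],[0.0854,0,0,-0.012,0,0,0],[0.0854,0,0,-0.01,0,0,0],[0.0854,0,0,-0.003,0,0,0],[0.0854,0,0,0,0,0,0],[0.0854,0,0,0,0,0,0]]]'; python3 need.py .4655 .2485 .026
```

```text
t: 12.13
ee_pos: [0.4653, 0.2484, 0.0266]
eef_rot: [0.125, 0.992, 0.0, 0.0]
force: [0.7, 0.5, 0.3]
width: 0.0858
t 12.13 ee [0.4653 0.2484 0.0266] tiltfix [-0.0005  0.0001  0.    ] jawyaw 75.7 F [0.7 0.5 0.3] w 0.0858
need [ 0.0002  0.0001 -0.0006]
```

```bash
python3 -m pendant '[[[0.06,0,0,-0.002,0,0,0],[0.045,0,0,0,0,0,0],[0.03,0,0,0,0,0,0],[0.012,0,0,0,0,0,0],[0.012,0,0,0,0,0,0],[0.012,0,0,0,0,0,0],[0.012,0,0,0,0,0,0],[0.012,0,0,0,0,0,0]]]'; python3 need.py .4655 .2485 .026
python3 - <<'E'
from h import *
s=grab('scene')
A=cv2.resize(s['pixels'][130:220,330:420,::-1],(560,560),interpolation=cv2.INTER_CUBIC)
cv2.imwrite('pics/z7.png',A)
E
```

```text
t: 12.8
ee_pos: [0.4661, 0.2487, 0.0258]
eef_rot: [0.125, 0.992, 0.001, 0.001]
force: [0.3, -0.0, -1.8]
width: 0.0225
t 12.8 ee [0.4661 0.2487 0.0258] tiltfix [-0.0014  0.0023  0.    ] jawyaw 75.7 F [ 0.3 -0.  -1.8] w 0.0225
need [-0.0006 -0.0002  0.0002]
```

View pics/z7.png

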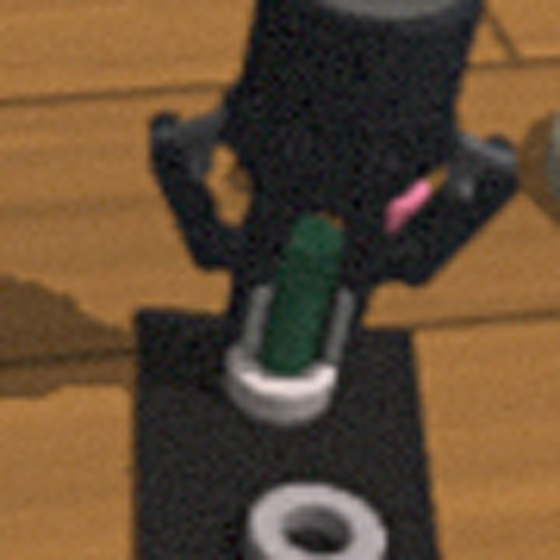

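The handle is gripped just above the foot and stands upright. The driver's underside is at TCP − 19.8 mm. Lifting.

```bash
python3 -m pendant '[[[0.012,0,0,0.012,0,0,0],[0.012,0,0,0.02,0,0,0],[0.012,0,0,0.025,0,0,0],[0.012,0,0,0.025,0,0,0],[0.012,0,0,0.025,0,0,0],[0.012,0,0,0.012,0,0,0],[0.012,0,0,0,0,0,0],[0.012,0,0,0,0,0,0]]]'; python3 need.py .572 -.041 .14
```

```text
t: 13.52
ee_pos: [0.4629, 0.2473, 0.1529]
eef_rot: [0.125, 0.992, -0.0, -0.001]
force: [0.7, 0.3, -3.2]
width: 0.0228
t 13.52 ee [0.4629 0.2473 0.1529] tiltfix [ 0.0006 -0.0022  0.    ] jawyaw 75.7 F [ 0.7  0.3 -3.2] w 0.0228
need [ 0.1091 -0.2883 -0.0129]
```

```bash
python3 -m pendant '[[[0.012,0.006,-0.017,0,0,0,0],[0.012,0.011,-0.03,0,0,0,0],[0.012,0.011,-0.03,0,0,0,0],[0.012,0.011,-0.03,0,0,0,0],[0.012,0.011,-0.03,0,0,0,0],[0.012,0.011,-0.03,0,0,0,0],[0.012,0.011,-0.03,0,0,0,0],[0.012,0.011,-0.03,0,0,0,0],[0.012,0.009,-0.024,0,0,0,0],[0.012,0,0,0,0,0,0],[0.012,0,0,0,0,0,0],[0.012,0,0,0,0,0,0]]]'; python3 need.py .572 -.041 .14
```

```text
t: 14.52
ee_pos: [0.55, -0.0162, 0.1409]
eef_rot: [0.124, 0.992, -0.002, -0.011]
force: [0.1, 0.2, -3.2]
width: 0.0228
t 14.52 ee [ 0.55   -0.0162  0.1409] tiltfix [ 0.0006 -0.0215  0.    ] jawyaw 75.8 F [ 0.1  0.2 -3.2] w 0.0228
need [ 0.022  -0.0248 -0.0009]
```

```bash
python3 -m pendant '[[[0.012,0.012,-0.013,0,0,-0.015,0],[0.012,0.009,-0.011,0,0,-0.006,0],[0.012,0,0,0,0,0,0],[0.012,0,0,0,0,0,0]]]'; python3 need.py .572 -.041 .14
```

```text
t: 14.85
ee_pos: [0.5712, -0.0392, 0.1393]
eef_rot: [0.122, 0.993, -0.0, -0.001]
force: [-0.2, 0.3, -4.0]
width: 0.0226
t 14.85 ee [ 0.5712 -0.0392  0.1393] tiltfix [-0.0001 -0.0023 -0.    ] jawyaw 76.0 F [-0.2  0.3 -4. ] w 0.0226
need [ 0.0008 -0.0018  0.0007]
```

```bash
python3 -m pendant '[[[0.012,0.0008,-0.0018,-0.008,0,-0.002,0],[0.012,0,0,-0.008,0,0,0],[0.012,0,0,-0.006,0,0,0],[0.012,0,0,0,0,0,0],[0.012,0,0,0,0,0,0]]]'; python3 need.py .572 -.041 .112
python3 - <<'E'
from h import *
s=grab('scene')
A=cv2.resize(s['pixels'][150:250,210:310,::-1],(560,560),interpolation=cv2.INTER_CUBIC)
cv2.imwrite('pics/z8.png',A)
E
```

```text
t: 15.27
ee_pos: [0.5711, -0.0396, 0.1141]
eef_rot: [0.121, 0.993, 0.0, -0.001]
force: [-0.2, -0.2, -2.8]
width: 0.023
t 15.27 ee [ 0.5711 -0.0396  0.1141] tiltfix [-0.0006 -0.002  -0.    ] jawyaw 76.1 F [-0.2 -0.2 -2.8] w 0.023
need [ 0.0009 -0.0014 -0.0021]
```

View pics/z8.png

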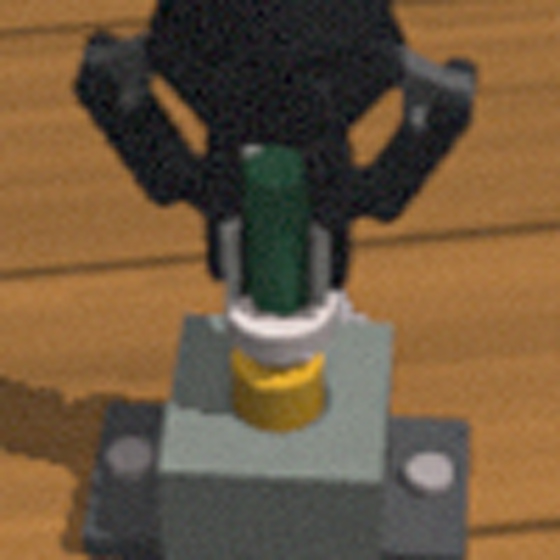

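Foot sits above the bushing and is centred on it. I'm correcting the last millimetre and lowering slowly.

```bash
python3 -m pendant '[[[0.012,0.001,-0.0015,-0.002,0,-0.002,0],[0.012,0,0,-0.001,0,0,0],[0.012,0,0,0,0,0,0]]]'; python3 need.py .572 -.041 .108;python3 -m pendant '[[[0.012,0,0,-0.0015,0,0,0],[0.012,0,0,0,0,0,0]]]'; python3 need.py .572 -.041 .108
```

```text
t: 15.57
ee_pos: [0.5723, -0.041, 0.1113]
eef_rot: [0.121, 0.993, 0.0, 0.0]
force: [0.3, -0.2, -2.6]
width: 0.0229
t 15.57 ee [ 0.5723 -0.041   0.1113] tiltfix [-0.0006  0.0006  0.    ] jawyaw 76.1 F [ 0.3 -0.2 -2.6] w 0.0229
need [-0.0003  0.     -0.0033]
t: 15.73
ee_pos: [0.5725, -0.0411, 0.1099]
eef_rot: [0.121, 0.993, 0.0, 0.001]
force: [0.6, -0.2, -3.5]
width: 0.0225
t 15.73 ee [ 0.5725 -0.0411  0.1099] tiltfix [-0.0005  0.0012  0.    ] jawyaw 76.1 F [ 0.6 -0.2 -3.5] w 0.0225
need [-0.0005  0.0001 -0.0019]
```

```bash
for k in 1; do python3 -m pendant '[[[0.012,0,0,-0.0015,0,0.001,0],[0.012,0,0,0,0,0,0]]]'; done; python3 -m pendant '[[[0.012,0,0,-0.0015,0,0,0],[0.012,0,0,0,0,0,0]]]'; python3 -m pendant '[[[0.012,0,0,-0.0015,0,0,0],[0.012,0,0,0,0,0,0]]]';python3 -m pendant '[[[0.012,0,0,-0.0015,0,0,0],[0.012,0,0,0,0,0,0]]]'; python3 need.py .572 -.041 .1
```

```text
t: 15.9
ee_pos: [0.5725, -0.0411, 0.1085]
eef_rot: [0.121, 0.993, 0.0, 0.0]
force: [-0.2, 0.6, -3.5]
width: 0.0228
t: 16.07
ee_pos: [0.5726, -0.0411, 0.1069]
eef_rot: [0.121, 0.993, 0.0, 0.0]
force: [-0.2, 0.1, -4.2]
width: 0.0226
t: 16.23
ee_pos: [0.5726, -0.0411, 0.1053]
eef_rot: [0.121, 0.993, 0.0, 0.0]
force: [-0.0, 0.2, -3.1]
width: 0.0229
t: 16.4
ee_pos: [0.5726, -0.0411, 0.1036]
eef_rot: [0.121, 0.993, 0.0, 0.0]
force: [-0.6, 0.2, -3.4]
width: 0.0223
t 16.4 ee [ 0.5726 -0.0411  0.1036] tiltfix [-0.0005  0.0006  0.    ] jawyaw 76.1 F [-0.6  0.2 -3.4] w 0.0223
need [-0.0006  0.0001 -0.0036]
```

```bash
python3 -m pendant '[[[0.012,-0.0003,0,-0.001,0,0,0],[0.012,0,0,0,0,0,0]]]'; python3 -m pendant '[[[0.012,0,0,-0.001,0,0,0],[0.012,0,0,0,0,0,0]]]'; python3 -m pendant '[[[0.012,0,0,-0.001,0,0,0],[0.012,0,0,0,0,0,0]]]';python3 -m pendant '[[[0.012,0,0,-0.001,0,0,0],[0.012,0,0,0,0,0,0]]]'
```

```text
t: 16.57
ee_pos: [0.5723, -0.0411, 0.1024]
eef_rot: [0.121, 0.993, 0.0, 0.0]
force: [-0.0, 1.1, -3.5]
width: 0.0224
t: 16.73
ee_pos: [0.5724, -0.0411, 0.1014]
eef_rot: [0.121, 0.993, 0.0, 0.0]
force: [0.1, -0.3, -3.7]
width: 0.0229
t: 16.9
ee_pos: [0.5727, -0.0412, 0.1009]
eef_rot: [0.121, 0.993, 0.0, 0.001]
force: [-0.4, -0.0, -4.0]
width: 0.0226
t: 17.07
ee_pos: [0.5729, -0.0413, 0.1003]
eef_rot: [0.121, 0.993, 0.0, 0.001]
force: [-1.0, 0.6, -3.8]
width: 0.0224
```

```bash
python3 -m pendant '[[[0.012,-0.0005,0,-0.001,0,0,0],[0.012,0,0,0,0,0,0]]]'; python3 -m pendant '[[[0.012,0,0,-0.001,0,0,0],[0.012,0,0,0,0,0,0]]]'; python3 -m pendant '[[[0.012,0,0,-0.001,0,0,0],[0.012,0,0,0,0,0,0]]]'; python3 need.py .572 -.041 .09
```

```text
t: 17.23
ee_pos: [0.573, -0.0413, 0.0996]
eef_rot: [0.121, 0.993, 0.0, 0.002]
force: [0.0, 0.1, -3.8]
width: 0.0225
t: 17.4
ee_pos: [0.573, -0.0414, 0.0988]
eef_rot: [0.121, 0.993, 0.0, 0.002]
force: [0.1, -0.3, -1.9]
width: 0.0227
t: 17.57
ee_pos: [0.5729, -0.0414, 0.0978]
eef_rot: [0.121, 0.993, 0.0, 0.002]
force: [0.1, 0.1, -1.2]
width: 0.023
t 17.57 ee [ 0.5729 -0.0414  0.0978] tiltfix [0.0002 0.0039 0.    ] jawyaw 76.1 F [ 0.1  0.1 -1.2] w 0.023
need [-0.0009  0.0004 -0.0078]
```

Light contact at TCP ≈ 0.0985. I'm pressing on slowly.

```bash
python3 -m pendant '[[[0.012,-0.0005,0,-0.001,0,0.003,0],[0.012,0,0,0,0,0,0]]]'; python3 -m pendant '[[[0.012,0,0,-0.001,0,0,0],[0.012,0,0,0,0,0,0]]]'; python3 -m pendant '[[[0.012,0,0,-0.001,0,0,0],[0.012,0,0,0,0,0,0]]]'; python3 need.py .572 -.041 .09
```

```text
t: 17.73
ee_pos: [0.5729, -0.0414, 0.097]
eef_rot: [0.121, 0.993, -0.0, 0.001]
force: [0.2, 0.0, -1.0]
width: 0.0227
t: 17.9
ee_pos: [0.573, -0.0414, 0.096]
eef_rot: [0.121, 0.993, -0.0, 0.001]
force: [-0.2, 0.2, -0.0]
width: 0.0227
t: 18.07
ee_pos: [0.573, -0.0414, 0.095]
eef_rot: [0.121, 0.993, -0.0, 0.001]
force: [0.4, 0.6, -0.5]
width: 0.0227
t 18.07 ee [ 0.573  -0.0414  0.095 ] tiltfix [0.0004 0.002  0.    ] jawyaw 76.1 F [ 0.4  0.6 -0.5] w 0.0227
need [-0.001   0.0004 -0.005 ]
```

Run:
```python
from h import *
s=grab('scene')
A=cv2.resize(s['pixels'][150:250,210:310,::-1],(560,560),interpolation=cv2.INTER_CUBIC)
cv2.imwrite('pics/z9.png',A)
```

```text
(no output)
```

View pics/z9.png

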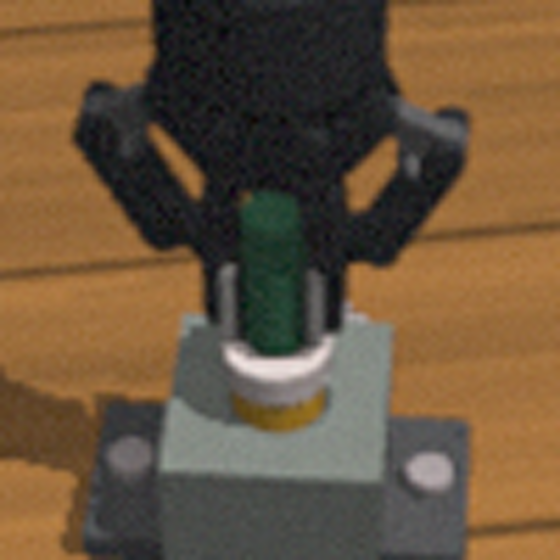

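```bash
python3 -m pendant '[[[0.012,0,0,-0.001,0,0.001,0]]]'; python3 -m pendant '[[[0.012,-0.0005,0,-0.001,0,0,0]]]'; python3 -m pendant '[[[0.012,0,0,-0.001,0,0,0]]]'; python3 need.py .572 -.041 .09
```

```text
t: 18.2
ee_pos: [0.5731, -0.0414, 0.0941]
eef_rot: [0.121, 0.993, -0.0, 0.001]
force: [-1.2, 0.7, 3.8]
width: 0.0222
t: 18.28
ee_pos: [0.5729, -0.0414, 0.0932]
eef_rot: [0.121, 0.993, -0.0, 0.001]
force: [0.6, 0.4, 3.2]
width: 0.0225
t: 18.37
ee_pos: [0.573, -0.0414, 0.0923]
eef_rot: [0.121, 0.993, -0.0, 0.001]
force: [-1.5, -0.0, 3.6]
width: 0.0226
t 18.37 ee [ 0.573  -0.0414  0.0923] tiltfix [0.0004 0.0026 0.    ] jawyaw 76.1 F [-1.5 -0.   3.6] w 0.0226
need [-0.001   0.0004 -0.0023]
```

In motion the force is steady at about 7 N over the hanging weight, so with the bushing's own weight that is the spacer sliding at about 9 N. Continuing in smaller steps.

```bash
python3 -m pendant '[[[0.012,0,0,-0.0008,0,0.001,0]]]'; python3 -m pendant '[[[0.012,0,0,-0.0008,0,0,0]]]'; python3 need.py
```

```text
t: 18.45
ee_pos: [0.5731, -0.0414, 0.0915]
eef_rot: [0.121, 0.993, -0.0, 0.001]
force: [-0.8, -0.3, 3.9]
width: 0.0225
t: 18.53
ee_pos: [0.573, -0.0414, 0.0907]
eef_rot: [0.121, 0.993, -0.0, 0.001]
force: [-0.0, 0.2, 2.6]
width: 0.0231
t 18.53 ee [ 0.573  -0.0414  0.0907] tiltfix [0.0004 0.0015 0.    ] jawyaw 76.1 F [-0.   0.2  2.6] w 0.0231
```

```bash
python3 -m pendant '[[[0.012,0,0,-0.0008,0,0.001,0]]]'; python3 need.py
```

```text
t: 18.62
ee_pos: [0.5731, -0.0414, 0.0898]
eef_rot: [0.121, 0.993, -0.0, 0.0]
force: [-0.2, -0.1, 4.4]
width: 0.0226
t 18.62 ee [ 0.5731 -0.0414  0.0898] tiltfix [0.0004 0.0006 0.    ] jawyaw 76.1 F [-0.2 -0.1  4.4] w 0.0226
```

```bash
python3 -m pendant '[[[0.012,0,0,-0.0008,0,0,0]]]'; python3 need.py
```

```text
t: 18.7
ee_pos: [0.5732, -0.0414, 0.0893]
eef_rot: [0.121, 0.993, -0.0, 0.0]
force: [-4.4, 0.9, 18.5]
width: 0.0225
t 18.7 ee [ 0.5732 -0.0414  0.0893] tiltfix [0.0005 0.0009 0.    ] jawyaw 76.1 F [-4.4  0.9 18.5] w 0.0225
```

Force jumped from 4.4 to 18.5 N within 0.5 mm. I'll do one settling row and look at it.

```bash
python3 -m pendant '[[[0.012,0,0,0,0,0,0]]]'; python3 need.py
python3 - <<'E'
from h import *
s=grab('scene')
A=cv2.resize(s['pixels'][160:250,215:305,::-1],(560,560),interpolation=cv2.INTER_CUBIC)
cv2.imwrite('pics/z10.png',A)
E
```

```text
t: 18.78
ee_pos: [0.5731, -0.0414, 0.0893]
eef_rot: [0.121, 0.993, -0.0, 0.0]
force: [-1.1, 0.4, 3.7]
width: 0.0225
t 18.78 ee [ 0.5731 -0.0414  0.0893] tiltfix [0.0005 0.0006 0.    ] jawyaw 76.1 F [-1.1  0.4  3.7] w 0.0225
```

View pics/z10.png

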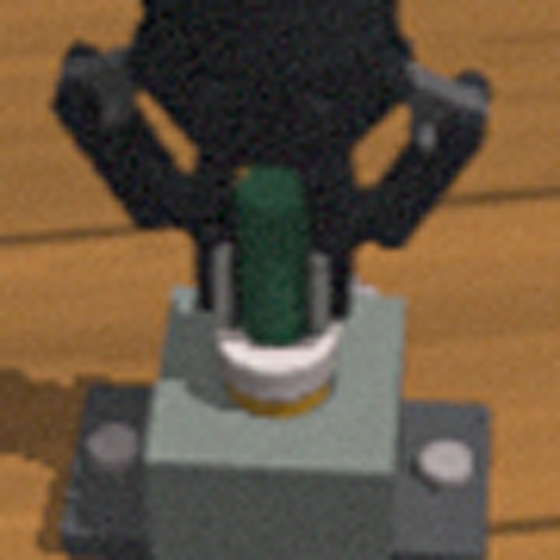

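The picture shows the foot low over the block with about 10 mm of brass left below it (crop 275,405). I'll press once more, gently, to make sure it doesn't move on.

```bash
python3 -m pendant '[[[0.012,0,0,-0.0006,0,0,0]]]'; python3 need.py
```

```text
t: 18.92
ee_pos: [0.5733, -0.0414, 0.0893]
eef_rot: [0.121, 0.993, -0.0, 0.0]
force: [-4.6, 1.3, 16.2]
width: 0.0227
t 18.92 ee [ 0.5733 -0.0414  0.0893] tiltfix [0.0005 0.0008 0.    ] jawyaw 76.1 F [-4.6  1.3 16.2] w 0.0227
```

It did not move at about 20 N, so the bushing is seated. Lifting the driver off.

```bash
python3 -m pendant '[[[0.012,0,0,0.004,0,0,0],[0.012,0,0,0.008,0,0,0],[0.012,0,0,0.015,0,0,0],[0.012,0,0,0.02,0,0,0],[0.012,0,0,0.015,0,0,0],[0.012,0,0,0,0,0,0],[0.012,0,0,0,0,0,0]]]'; python3 need.py .4655 .2485 .15
python3 - <<'E'
from h import *
s=grab('scene')
A=cv2.resize(s['pixels'][150:250,210:310,::-1],(560,560),interpolation=cv2.INTER_CUBIC)
cv2.imwrite('pics/z11.png',A)
E
```

```text
t: 19.5
ee_pos: [0.5697, -0.041, 0.1509]
eef_rot: [0.121, 0.993, -0.0, -0.004]
force: [0.3, -0.4, -4.1]
width: 0.0225
t 19.5 ee [ 0.5697 -0.041   0.1509] tiltfix [-0.0007 -0.0084 -0.    ] jawyaw 76.1 F [ 0.3 -0.4 -4.1] w 0.0225
need [-0.1042  0.2895 -0.0009]
```

View pics/z11.png

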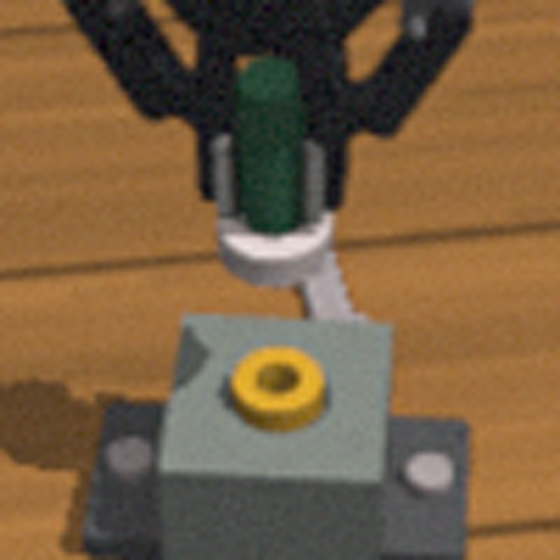

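The bushing sits level in the bore at crop (278,385), about 9 mm proud. The driver goes back to the pad.

```bash
python3 -m pendant '[[[0.012,-0.006,0.017,0,0,-0.006,0],[0.012,-0.011,0.03,0,0,0,0],[0.012,-0.011,0.03,0,0,0,0],[0.012,-0.011,0.03,0,0,0,0],[0.012,-0.011,0.03,0,0,0,0],[0.012,-0.011,0.03,0,0,0,0],[0.012,-0.011,0.03,0,0,0,0],[0.012,-0.011,0.03,0,0,0,0],[0.012,-0.009,0.024,0,0,0,0],[0.012,0,0,0,0,0,0],[0.012,0,0,0,0,0,0],[0.012,0,0,0,0,0,0]]]'; python3 need.py .4655 .2485 .1
```

```text
t: 20.55
ee_pos: [0.466, 0.2181, 0.1377]
eef_rot: [0.122, 0.992, -0.003, -0.009]
force: [-0.1, -0.9, -3.9]
width: 0.0223
t 20.55 ee [0.466  0.2181 0.1377] tiltfix [ 0.0032 -0.0194  0.    ] jawyaw 75.9 F [-0.1 -0.9 -3.9] w 0.0223
need [-0.0005  0.0304 -0.0377]
```

```bash
python3 -m pendant '[[[0.012,0,0.015,0,0.003,-0.018,0],[0.012,0,0.012,-0.01,0,0,0],[0.012,0,0,-0.01,0,0,0],[0.012,0,0,-0.01,0,0,0],[0.012,0,0,0,0,0,0],[0.012,0,0,0,0,0,0]]]'; python3 need.py .4655 .2485 .08
```

```text
t: 21.05
ee_pos: [0.4666, 0.2419, 0.1017]
eef_rot: [0.124, 0.992, -0.002, -0.003]
force: [0.7, 1.2, -2.5]
width: 0.0227
t 21.05 ee [0.4666 0.2419 0.1017] tiltfix [ 0.0028 -0.0059  0.    ] jawyaw 75.7 F [ 0.7  1.2 -2.5] w 0.0227
need [-0.0011  0.0066 -0.0217]
```

```bash
python3 -m pendant '[[[0.012,-0.001,0.0065,-0.01,0.003,-0.006,0],[0.012,0,0,-0.012,0,0,0],[0.012,0,0,-0.012,0,0,0],[0.012,0,0,-0.01,0,0,0],[0.012,0,0,0,0,0,0],[0.012,0,0,0,0,0,0]]]'; python3 need.py .4655 .2485 .026
```

```text
t: 21.55
ee_pos: [0.4663, 0.2457, 0.0544]
eef_rot: [0.126, 0.992, -0.001, -0.001]
force: [0.6, -0.0, -2.9]
width: 0.0227
t 21.55 ee [0.4663 0.2457 0.0544] tiltfix [ 0.0009 -0.0013  0.    ] jawyaw 75.6 F [ 0.6 -0.  -2.9] w 0.0227
need [-0.0008  0.0028 -0.0284]
```

```bash
python3 -m pendant '[[[0.012,-0.0005,0.002,-0.008,0.001,-0.001,0],[0.012,0,0,-0.006,0,0,0],[0.012,0,0,-0.005,0,0,0],[0.012,0,0,0,0,0,0],[0.012,0,0,0,0,0,0]]]'; python3 need.py .4655 .2485 .026
```

```text
t: 21.97
ee_pos: [0.4666, 0.2478, 0.0345]
eef_rot: [0.126, 0.992, 0.0, 0.001]
force: [0.0, -0.6, -4.2]
width: 0.0225
t 21.97 ee [0.4666 0.2478 0.0345] tiltfix [-0.0008  0.0012  0.    ] jawyaw 75.6 F [ 0.  -0.6 -4.2] w 0.0225
need [-0.0011  0.0007 -0.0085]
```

```bash
python3 -m pendant '[[[0.012,0,0,-0.004,-0.001,0.001,0],[0.012,0,0,-0.002,0,0,0],[0.012,0,0,0,0,0,0]]]'; python3 -m pendant '[[[0.012,0,0,-0.001,0,0,0],[0.012,0,0,0,0,0,0]]]'; python3 need.py .4655 .2485 .026
python3 - <<'E'
from h import *
s=grab('scene')
A=cv2.resize(s['pixels'][130:220,330:420,::-1],(560,560),interpolation=cv2.INTER_CUBIC)
cv2.imwrite('pics/z12.png',A)
E
```

```text
t: 22.22
ee_pos: [0.4669, 0.248, 0.0284]
eef_rot: [0.126, 0.992, 0.0, 0.0]
force: [0.7, -0.2, -3.1]
width: 0.0226
t: 22.38
ee_pos: [0.467, 0.248, 0.0273]
eef_rot: [0.126, 0.992, 0.0, 0.001]
force: [0.1, -0.5, -3.5]
width: 0.0229
t 22.38 ee [0.467  0.248  0.0273] tiltfix [-0.0001  0.0011  0.    ] jawyaw 75.6 F [ 0.1 -0.5 -3.5] w 0.0229
need [-0.0015  0.0005 -0.0013]
```

View pics/z12.png

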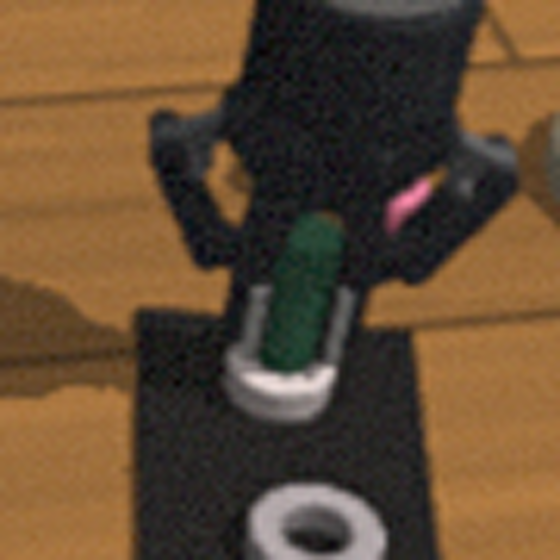

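```bash
python3 -m pendant '[[[0.012,0,0,-0.0008,0,0,0],[0.012,0,0,0,0,0,0]]]'; python3 -m pendant '[[[0.012,0,0,-0.0007,0,0,0]]]'
```

```text
t: 22.6
ee_pos: [0.4672, 0.2481, 0.0268]
eef_rot: [0.126, 0.992, 0.0, 0.001]
force: [-0.6, 0.4, -3.2]
width: 0.0224
t: 22.68
ee_pos: [0.4672, 0.2481, 0.0262]
eef_rot: [0.126, 0.992, 0.0, 0.001]
force: [0.5, -0.0, -3.8]
width: 0.0226
```

```bash
python3 -m pendant '[[[0.012,0,0,-0.0006,0,0.001,0]]]'; python3 -m pendant '[[[0.012,0,0,-0.0005,0,0,0]]]'
```

```text
t: 22.77
ee_pos: [0.4673, 0.2481, 0.0257]
eef_rot: [0.126, 0.992, 0.0, 0.0]
force: [-3.6, -0.7, 8.0]
width: 0.023
t: 22.85
ee_pos: [0.4673, 0.2482, 0.0257]
eef_rot: [0.126, 0.992, 0.0, 0.0]
force: [-4.7, -1.2, 12.5]
width: 0.0226
```

It is touching the pad. I'll relax the press, then open.

```bash
python3 -m pendant '[[[0.012,0,0,0,0,0,0],[0.026,0,0,0,0,0,0],[0.04,0,0,0,0,0,0],[0.055,0,0,0,0,0,0],[0.07,0,0,0,0,0,0],[0.07,0,0,0,0,0,0]]]'; python3 need.py .4655 .2485 .13
```

```text
t: 23.35
ee_pos: [0.4684, 0.2486, 0.0266]
eef_rot: [0.126, 0.992, 0.001, 0.002]
force: [-0.3, -0.2, -0.1]
width: 0.0697
t 23.35 ee [0.4684 0.2486 0.0266] tiltfix [-0.0015  0.0033  0.    ] jawyaw 75.6 F [-0.3 -0.2 -0.1] w 0.0697
need [-2.900e-03 -1.000e-04  1.034e-01]
```

```bash
python3 -m pendant '[[[0.07,0,0,0.01,0,0,0],[0.07,0,0,0.015,0,0,0],[0.07,0,0,0.02,0,0,0],[0.07,0,0,0.025,0,0,0],[0.07,0,0,0.025,0,0,0],[0.07,0,0,0.025,0,0,0],[0.07,0,0,0.025,0,0,0],[0.07,-0.02,0,0.025,0,0,0],[0.07,-0.03,0.03,0.01,0,0,0],[0.07,-0.03,0.03,0,0,0,0],[0.07,-0.03,0.03,0,0,0,0],[0.07,0,0,0,0,0,0]]]'; python3 need.py
python3 - <<'E'
from h import *
grab('scene','s20.png');grab('top','t20.png')
E
```

```text
t: 24.35
ee_pos: [0.3551, 0.338, 0.2238]
eef_rot: [0.128, 0.992, 0.004, 0.004]
force: [0.3, 0.5, -0.4]
width: 0.0702
t 24.35 ee [0.3551 0.338  0.2238] tiltfix [-0.0064  0.0083  0.    ] jawyaw 75.2 F [ 0.3  0.5 -0.4] w 0.0702
```

View pics/s20.png

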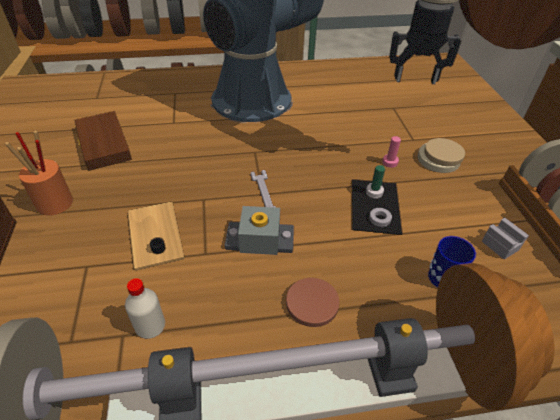

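View pics/t20.png

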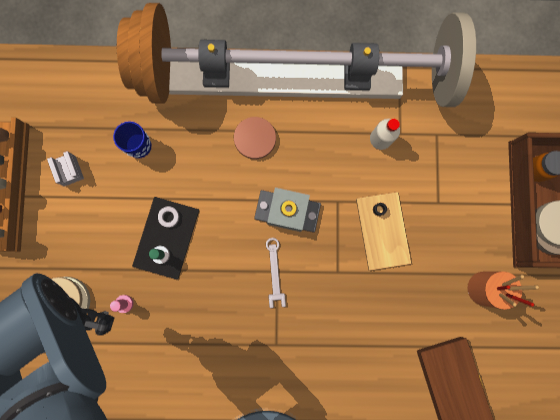

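The scene view shows the bushing seated at (260,218), the driver upright on the pad at (376,183), and everything else where it was. As a last check I'll triangulate the bushing top.

Run:
```python
from meas import *
L=[]
for n,box in(('scene',(240,200,285,240)),('top',(272,192,306,226))):
    im=grab(n); h=cv2.cvtColor(im['pixels'],cv2.COLOR_RGB2HSV).astype(int)
    m=((h[...,0]>18)&(h[...,0]<36)&(h[...,1]>150)&(h[...,2]>175)).astype(np.uint8)
    b,st,c=comps(m,box); cs,_=cv2.findContours(b,cv2.RETR_EXTERNAL,cv2.CHAIN_APPROX_NONE); e=cv2.fitEllipse(max(cs,key=len)); print(n,e); L.append(ray(im,*e[0]))
(o1,d1),(o2,d2)=L
k=np.linalg.lstsq(np.c_[d1,-d2],o2-o1,rcond=None)[0]; print(o1+k[0]*d1,o2+k[1]*d2)
t=grab('top');ht=cv2.cvtColor(t['pixels'],cv2.COLOR_RGB2HSV).astype(int)
m=((ht[...,0]>60)&(ht[...,0]<95)&(ht[...,1]>90)&(ht[...,2]>100)).astype(np.uint8); g,st,c=comps(m,(130,225,200,290)); print('driver top',onz(t,*c,.084))
m=((ht[...,1]<40)&(ht[...,2]>120)).astype(np.uint8); f,st,c=comps(m,(140,238,175,275)); e=cv2.fitEllipse(cv2.convexHull(np.argwhere(f)[:,::-1].astype(np.int32))); print('foot',onz(t,*e[0],.02))
```

```text
scene ((259.1669006347656, 217.27664184570312), (10.281716346740723, 14.665396690368652), 91.82596588134766)
top ((288.4263000488281, 207.77540588378906), (13.494503021240234, 14.122586250305176), 4.399736404418945)
[ 0.57206636 -0.04113817  0.06714652] [ 0.57197371 -0.04184615  0.06716631]
driver top [0.46671318 0.24826111 0.084     ]
foot [0.46672279 0.24729175 0.02      ]
```

```bash
python3 -c "
from station import env
print(env.read_state()['t']); print(env.close_job())"
```

```text
24.6
the job is handed in; nothing more can be done
None
```

The brass bushing is seated in the grey block's bore and the green-handled driver is standing upright on its pad again. I handed the job in at 24.6 s.

- **Starting the bushing:** I gripped it by its top 10 mm or so, lowered it about 13 mm into the bore without resistance, and let go. It stood upright.
- **Pressing:** the spacer slid at a steady 7 N or so above the driver's hanging weight. At TCP height 0.0893 m the force then rose by 14 N within 0.5 mm, to about 22 N. A second gentle press at about 20 N gave no movement, so I stopped.
- **Putting the driver back:** I set it on the pad until contact showed (peak about 16 N), released it and withdrew the arm.

**Last checks:**
- The driver's top and foot line up within 1 mm in plan, so it is upright.
- The robot touches nothing, and the other things look unmoved in both pictures.
- The bushing's height is the one disagreement. The arm's position puts it about 9.5 mm proud of the block, while the two cameras give about 7 mm. That is just under the expected 8–14 mm, and I put it down to the cameras' error of about 2 mm.
- I could not pin the first contact on the bushing to better than about 2 mm. The pressed distance is therefore known only as roughly 9–12 mm, so the force rise is the main evidence that it is seated.

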